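Close three violin rib forms with their matching cauls

TASK

Three freshly bent violin ribs lie over their bending forms on the bench. Close each form for drying: take the arched caul that matches it (same length, same colour of paint) and press it down over the form's two dowels until it sits fully home on both shoulders. One caul, the smallest, with a yellow band, has no form here: leave it where it stands, and do not disturb the cork block or the lump of wax.

Things in the scene. Friction and masses are not known exactly. Their poses are not given: they have to be found in the camera images.
- centre_caul_crown (a point): centre-bout (C) caul: pale wooden arch, 100 long, 36 wide, 40 mm high, red band across the flat crown, standing on its feet. Point: middle of the solid crown, 10 below its top, 30 above the feet; grip here across the width (hollow below; crown flat 32 long). 14 thick ears with 13 mm brass-rimmed through holes, 74 apart. x along its length, z up; half a turn about z is the same
- upper_caul_crown (a point): upper-bout caul: pale wooden arch, 125 long, 36 wide, 44 mm high, blue band across the flat crown, standing on its feet. Point: middle of the solid crown, 10 below its top, 34 above the feet; grip here across the width (hollow below; crown flat 57 long). 14 thick ears with 13 mm brass-rimmed through holes, 99 apart. x along its length, z up; half a turn about z is the same
- lower_caul_crown (a point): lower-bout caul: pale wooden arch, 150 long, 36 wide, 48 mm high, green band across the flat crown, standing on its feet. Point: middle of the solid crown, 10 below its top, 38 above the feet; grip here across the width (hollow below; crown flat 82 long). 14 thick ears with 13 mm brass-rimmed through holes, 124 apart. x along its length, z up; half a turn about z is the same
- odd_caul_crown (a point): odd caul (its form is not here): pale wooden arch, 80 long, 36 wide, 33 mm high, yellow band across the flat crown, standing on its feet. Point: middle of the solid crown, 10 below its top, 23 above the feet; grip here across the width (hollow below; crown flat 12 long). 14 thick ears with 13 mm brass-rimmed through holes, 54 apart. x along its length, z up; half a turn about z is the same
- centre_form_seat (a point): centre form, fixed: red base 116x50x8 mm, block 100x36 with a hump and bent rib, shoulders 30 above the bench; on each a steel dowel, 10 thick, 19 tall, tapering to 4 in its top 10, 74 apart. Point: where the red-banded caul's crown point lies when home (feet on the shoulders), 60 above the bench, mid-form. x from dowel to dowel, z up; half a turn about z is the same
- upper_form_seat (a point): upper form, fixed: blue base 141x50x8 mm, block 125x36 with a hump and bent rib, shoulders 30 above the bench; on each a steel dowel, 10 thick, 19 tall, tapering to 4 in its top 10, 99 apart. Point: where the blue-banded caul's crown point lies when home (feet on the shoulders), 64 above the bench, mid-form. x from dowel to dowel, z up; half a turn about z is the same
- lower_form_seat (a point): lower form, fixed: green base 166x50x8 mm, block 150x36 with a hump and bent rib, shoulders 30 above the bench; on each a steel dowel, 10 thick, 19 tall, tapering to 4 in its top 10, 124 apart. Point: where the green-banded caul's crown point lies when home (feet on the shoulders), 68 above the bench, mid-form. x from dowel to dowel, z up; half a turn about z is the same
- cork_block_mid (a point): a brown cork sanding block 45 x 70 x 30 mm, a bystander; the point is its middle, 15 mm up
- wax_mid (a point): a yellow lump of beeswax 30 x 50 x 22 mm, a bystander; the point is its middle, 11 mm up

How it is judged (in metres and radians):
At the end, for the whole second after the job is handed in: The red, blue and green cauls sit home on the forms of their colour (crown point within 5 mm sideways, 3 mm in height of the seat point, axes within 0.08 rad), released and at rest; the yellow-banded caul, the cork block and the wax are within 30 mm of their starts (horizontal distance between centre_caul_crown and centre_form_seat below 0.005 m and z of centre_caul_crown in the frame of centre_form_seat between -0.004 and 0.003 m and angle between the x axis of centre_caul_crown and the x axis of centre_form_seat, either way round below 0.08 rad and linear speed of each of centre_caul, upper_caul, lower_caul below 0.02 m/s and horizontal distance between upper_caul_crown and upper_form_seat below 0.005 m and z of upper_caul_crown in the frame of upper_form_seat between -0.004 and 0.003 m and angle between the x axis of upper_caul_crown and the x axis of upper_form_seat, either way round below 0.08 rad and horizontal distance between lower_caul_crown and lower_form_seat below 0.005 m and z of lower_caul_crown in the frame of lower_form_seat between -0.004 and 0.003 m and angle between the x axis of lower_caul_crown and the x axis of lower_form_seat, either way round below 0.08 rad and distance of each of odd_caul_crown, cork_block_mid, wax_mid from where it was at the start of the episode below 0.03 m); the robot touches nothing.
It fails at once if the odd yellow-banded caul is pushed more than 30 mm out of its place (distance of odd_caul_crown from where it was at the start of the episode above 0.03 m).
It fails at once if the cork block is pushed more than 30 mm out of its place (distance of cork_block_mid from where it was at the start of the episode above 0.03 m).
It fails at once if the lump of wax is pushed more than 30 mm out of its place (distance of wax_mid from where it was at the start of the episode above 0.03 m).
It also fails if it takes over 104 s, if anything falls off the work surface, if the arm or the gripper's body presses on something with over 40 N, if the wrist force passes 120 N, or if a joint passes its speed limit or range.

ROBOT

A 6-joint arm with a two-finger parallel gripper is mounted at the origin on a cart in front of the work surface, level with it; the furniture and walls round the work are solid. World frame = base frame: x ahead of the robot, y to its left, z up, the work surface at z = 0. Lengths are in m, angles in degrees, forces in N, time in s.
With the tool pointing down it reaches from about 0.3 to 0.75 m from the base axis. Payload 8.5 kg.
Tool frame: the origin (TCP) lies midway between the tips of the shut fingers; the grasp point (between the pads) lies 19 mm behind it (env.hold_point_z is the distance from the TCP to the grasp point, in m); z points along the fingers, y is the line along which they close (so a half turn about z gives the same grasp; the last joint's range is limited). The gripper opens to 85 mm and grips with 20 to 120 N. Pads are 22 mm wide; open, the fingers measure 114 mm over their backs; the gripper's body (76 mm by 85 mm) begins 54 mm behind the grasp point. The pads swing forward as they close: fully open they stand 13 mm farther back than shut.
Start: joints at [-86.648, 21.807, 74.336, -0, 83.858, -12.336], TCP at [0.149, -0.529, 0.231] pointing down, gripper open.
Joint ranges: [-178.18, 178.18], [-50.72, 133.34], [12.68, 142.11], [-81.47, 261.47], [9.98, 163.14], [-165.26, 165.26]. Speed limits (degrees/s): [136.94, 136.94, 180, 180, 180, 180].

INTERFACE

Orientations are given as a 3x3 rotation matrix whose columns are the frame's x, y, z axes.
In Python, from rig import observe, get_image, camera_info, env gives the robot as it stands.
- The arm moves only by the tool drive_tool, never from a script. Its arguments are lists of equal length, an entry for each row: "offset": the shift along the tool's x, y, z in units of 40 mm (1.0 is 40 mm), a list of three; "turn": the turn, a rotation vector about the tool's x, y, z in units of 6 degrees (1.0 is 6 degrees), a list of three; "hand": the opening, from 0 (shut) to 1 (fully open). A call has exactly 10 rows; each row shifts and turns the commanded pose from where the row before left it, along the tool's axes as they then stand; what a row does not reach is not made up. A row lasts 1/8 s, in which the tool goes at most 62.5 mm and 10.7 degrees, less where a joint would pass 70% of its speed; a pose out of reach is approached as far as the arm can. A call is refused whole if a number of a shift passes 1 or a number of a turn 1, either way. A call with a gripper value outside its range is refused whole. The fingers move at their own pace and stop on an object; "newtons" is the grip in N (left out, the last holds). Time passes only in rows, so rows that do not move let the fingers close, or fill a call up. It gives the time, the measured TCP pose, the force, the opening and the grip force at its end, in the units of the state.
- observe(): the state, without advancing time (a new reading comes with each control period).
- get_image(name): name is "scene" or "top" or "wrist"; returns the picture (420x560x3 uint8, blue, green, red); there is no depth.
- camera_info(name): a dict with "fx", "fy", "cx", "cy" (pixels), "k1" (the pictures are not rectified: a ray, as slopes to the right and down, at radius r is drawn at 1 + k1 r^2 times it, then the intrinsics apply), "world_to_cam" (4x4, takes a point from world to camera coordinates). Camera axes: x right, y down, z forward; pixel columns grow to the right and rows downward; lengths in m; the calibration is good to about 2 mm. A picture is of the moment at which its call begins: read the wrist's pose just before it. camera_info takes no time and is no camera call; for the wrist camera it gives the pose at the moment of the call.
- env.close_job(): hands the job in; it is judged then, once.
The state is a dict: "time_s": time; "q": joint angles; "qvel": joint speeds; "joint_efforts": joint torques, N m; "position": TCP position; "tool_rot": TCP orientation; "ft_force": force on the tool from outside, world axes, zero at the start; "wrist_torque": the same for the moment, N m; "grip_width": finger opening in m; "gripper_force": force on a finger pad.
Only numpy, scipy, OpenCV 4.12 (cv2) and the standard library are available. Lean on these libraries where they do the work, as an engineer would, in place of code of your own. Each camera call takes 0.05 s, during which the arm holds its last target. There are 200 camera calls.

## Working session

There is one attempt and no reset: what is moved stays moved. The work goes in short steps, Python scripts to look and compute and a tool call to move; the robot and the scene stay as the last step left them, time stands still between calls to the robot, and variables do not carry over. Pictures are saved under pics/ and viewed, at most 14 in all, crops included, and the job is handed in when it is done.

Besides the shell and the picture viewer there is one more tool, called after "Request:" by a JSON object that holds its "op" and its "data". drive_tool: Moves the arm, as the interface text tells. Its arguments: {"type":"object","properties":{"offset":{"type":"array"},"turn":{"type":"array"},"hand":{"type":"array"},"newtons":{"type":"number"}},"required":["offset","turn","hand"]}

```bash
ls; mkdir -p pics
python3 - <<'E'
from rig import observe,get_image,camera_info,env
import cv2,numpy as np
s=observe();print(s['time_s'],s['position'],s['tool_rot'],s['grip_width'],env.hold_point_z)
for n in('scene','top'):
    im=get_image(n);cv2.imwrite(f'pics/{n}0.png',im);c=camera_info(n);print(n,{k:(np.round(v,4).tolist() if k=='world_to_cam' else v) for k,v in c.items()})
E
```

```text
pics
0.0 [ 0.14868447 -0.52919522  0.23066224] [[ 9.62749270e-01  2.70395683e-01 -1.35172816e-04]
 [ 2.70395560e-01 -9.62748048e-01  1.56104998e-03]
 [ 2.91963812e-04 -1.53944986e-03 -9.99998772e-01]] 0.08556608048208278 0.0187
scene {'fx': 385.494832075402, 'fy': 385.494832075402, 'cx': 277.26184065350867, 'cy': 206.85321753442832, 'k1': 0.019225417689053264, 'world_to_cam': [[-0.6792, -0.734, -0.0003, 0.4084], [-0.3837, 0.3554, -0.8523, 0.2863], [0.6257, -0.5788, -0.523, 0.8329], [0.0, 0.0, 0.0, 1.0]]}
top {'fx': 516.5791084630765, 'fy': 516.5791084630765, 'cx': 284.0187262314501, 'cy': 204.55920071445374, 'k1': -0.16240345555259023, 'world_to_cam': [[0.0056, -0.9999, -0.0127, 0.0299], [-0.9989, -0.005, -0.0457, 0.5505], [0.0456, 0.013, -0.9989, 1.3639], [0.0, 0.0, 0.0, 1.0]]}
```

View pics/top0.png

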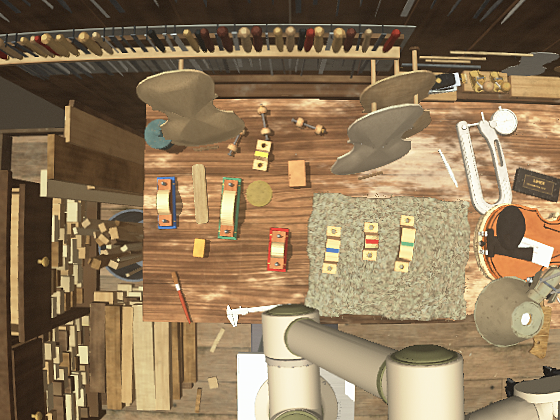

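View pics/scene0.png

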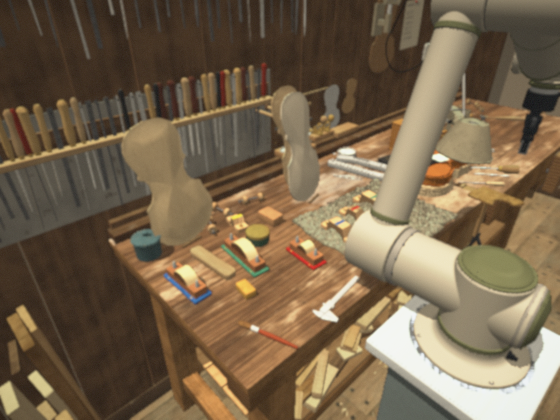

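The top view shows the forms blue (167,203), green (230,208) and red (279,249). The cauls stand on the mat: blue (332,250), red (371,242) and green (406,243). The odd caul is at (262,155), the cork at (298,173) and the wax at (200,247).

```bash
cat > h.py <<'E'
import cv2,numpy as np
from rig import observe,get_image,camera_info,env
def cast(c,px,z):
    K=np.array([[c['fx'],0,c['cx']],[0,c['fy'],c['cy']],[0,0,1]])
    s=cv2.undistortPoints(np.float64(px).reshape(-1,1,2),K,np.array([c['k1'],0,0,0.])).reshape(-1,2)
    M=np.array(c['world_to_cam']);R=M[:3,:3];o=-R.T@M[:3,3]
    d=np.c_[s,np.ones(len(s))]@R
    return o+d*((z-o[2])/d[:,2])[:,None]
def blobs(im,col,amin=15,roi=None):
    h=cv2.cvtColor(im,cv2.COLOR_BGR2HSV);H,S,V=[h[...,i].astype(int) for i in range(3)]
    m={'red':((H<6)|(H>174))&(S>150)&(V>80),'blue':(H>95)&(H<125)&(S>110)&(V>50),'green':(H>60)&(H<92)&(S>80)&(V>40),'yellow':(H>22)&(H<32)&(S>150)&(V>120)}[col].astype(np.uint8)
    if roi is not None:
        k=np.zeros_like(m);x0,y0,x1,y1=roi;k[y0:y1,x0:x1]=1;m*=k
    n,l,st,ce=cv2.connectedComponentsWithStats(m)
    return [(st[i],ce[i],np.argwhere(l==i)[:,::-1].astype(np.float32)) for i in range(1,n) if st[i][4]>=amin]
E
python3 - <<'E'
from h import *
im=cv2.imread('pics/top0.png');c=camera_info('top')
for col in('red','blue','green'):
    for roi,z in(((150,150,310,300),.008),((310,190,470,310),.044)):
        for st,ce,p in blobs(im,col,8,roi):
            w=cast(c,p,z)[:,:2];r=cv2.minAreaRect(w.astype(np.float32)*1000)
            print(col,st,np.round(cast(c,[ce],z)[0],3),np.round(np.array(r[0])),np.round(r[1]),round(r[2],1))
cv2.imwrite('pics/crop0.png',cv2.resize(im[130:310,140:440],None,fx=2.6,fy=2.6,interpolation=cv2.INTER_CUBIC))
E
```

```text
red [270 228  19   7  69] [0.483 0.046 0.008] [481.  46.] [48. 16.] 86.8
red [268 236   4  26  57] [0.434 0.072 0.008] [433.  72.] [ 6. 67.] 85.9
red [284 237   4  27  49] [0.429 0.029 0.008] [429.  29.] [ 6. 70.] 85.5
red [267 264  19   8  59] [0.379 0.054 0.008] [382.  53.] [49. 16.] 85.2
red [366 239  13   5  43] [ 0.455 -0.197  0.044] [ 454. -197.] [32.  9.] 85.4
blue [157 177  18   6  43] [0.621 0.35  0.008] [617. 355.] [14. 47.] 0.0
blue [158 226  18   3  49] [0.489 0.351 0.008] [488. 350.] [ 5. 47.] 0.5
blue [327 248  12   5  40] [ 0.432 -0.093  0.044] [432. -94.] [29.  9.] 83.9
green [224 177  17   5  33] [0.62  0.171 0.008] [621. 173.] [45.  7.] 78.9
green [218 236  18   4  37] [0.462 0.186 0.008] [462. 186.] [46.  5.] 85.7
green [402 242  11   4  31] [ 0.449 -0.29   0.044] [ 448. -290.] [27.  7.] 82.0
```

View pics/crop0.png

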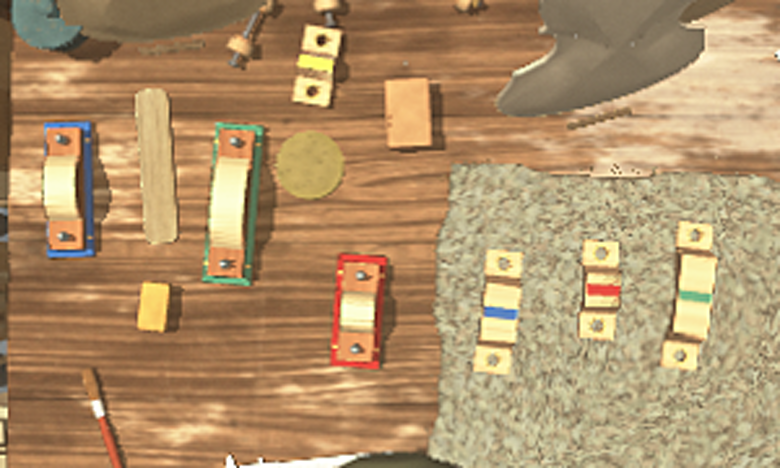

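Request:
{"op": "drive_tool", "data": {"offset": [[0.9,-0.7,0],[0.9,-0.8,0],[0.8,-0.9,0],[0.7,-0.9,0],[0.7,-0.9,0],[0.7,-0.9,0],[0.7,-0.9,0],[0.7,-0.9,0],[0.6,-0.9,0],[0.4,-0.6,0]], "turn": [[0,0,1],[0,0,1],[0,0,1],[0,0,0],[0,0,0],[0,0,0],[0,0,0],[0,0,0],[0,0,0],[0,0,0]], "hand": [1,1,1,1,1,1,1,1,1,1]}}

```text
time_s: 1.35
position: [0.4257, -0.183, 0.2311]
tool_rot: [[0.999, -0.039, -0.0], [-0.039, -0.999, 0.0], [-0.0, -0.0, -1.0]]
ft_force: [-0.6, -0.6, 1.4]
grip_width: 0.0856
gripper_force: 0.0
```

```bash
cat >> h.py <<'E'
def yaw(s): return np.degrees(np.arctan2(s['tool_rot'][1][0],s['tool_rot'][0][0]))
def plan(x,y,z,a):
    "units: turn about tool z, then shift in the turned tool frame"
    s=observe();p=np.array(s['position']);t=np.radians(a);ex=np.array([np.cos(t),np.sin(t),0]);ey=np.array([np.sin(t),-np.cos(t),0])
    d=np.array([x,y,z])-p
    print('t',round(s['time_s'],2),'pos',np.round(p,4),'yaw',round(yaw(s),2),'tilt',np.round(np.array(s['tool_rot'])[:2,2],4),'F',np.round(s['ft_force'],1),'w',round(s['grip_width'],4),'gf',np.round(s['gripper_force'],1))
    print('turn z',round(-(a-yaw(s))/6,2),'shift',np.round([d@ex/.04,d@ey/.04,-d[2]/.04],2))
E
python3 - <<'E'
from h import *
plan(.455,-.197,.23,-2.5)
c=camera_info('wrist');im=get_image('wrist');cv2.imwrite('pics/w1.png',im);print({k:(np.round(v,3).tolist() if k=='world_to_cam' else round(v,3)) for k,v in c.items()})
E
```

```text
t 1.35 pos [ 0.4257 -0.183   0.2311] yaw -2.24 tilt [-0.0004  0.0005] F [-0.6 -0.6  1.4] w 0.0856 gf 0.0
turn z 0.04 shift [0.75 0.32 0.03]
{'fx': 329.902, 'fy': 329.902, 'cx': 277.007, 'cy': 210.322, 'k1': -0.057, 'world_to_cam': [[-0.039, -0.999, -0.002, -0.165], [-0.949, 0.037, 0.314, 0.369], [-0.314, 0.014, -0.949, 0.516], [0.0, 0.0, 0.0, 1.0]]}
```

View pics/w1.png

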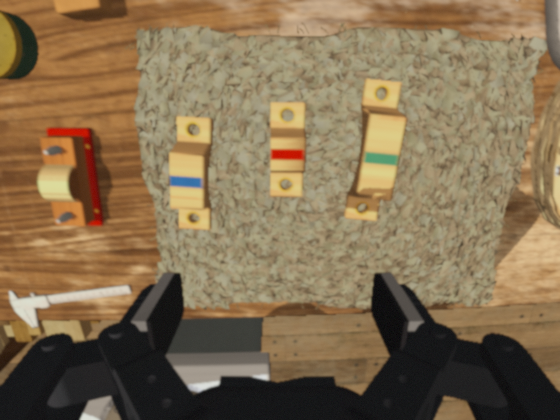

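Wrist view: all three cauls with clear holes. Blue holes are at (193,129) and (194,218), red at (287,115) and (286,183), green at (381,93) and (362,208).

```bash
cat >> h.py <<'E'
def caul(c,im,h1,h2,col,H,roi,zb=0.0):
    # holes refined as the dark-pixel centroid near the seed, cast at ear-top height; band cast at the crown top
    g=cv2.cvtColor(im,cv2.COLOR_BGR2GRAY);hs=[]
    for x,y in(h1,h2):
        w=g[y-8:y+9,x-8:x+9].astype(float);yy,xx=np.mgrid[-8:9,-8:9];m=(w<np.percentile(w[(xx**2+yy**2)<49],20))&((xx**2+yy**2)<49)
        hs.append([x+xx[m].mean(),y+yy[m].mean()])
    q=cast(c,hs,zb+.014);v=q[0]-q[1];b=max(blobs(im,col,10,roi),key=lambda t:t[0][4])
    cb=cast(c,[b[1]],zb+H)[0]
    print(col,'holes',np.round(hs,1).tolist(),'mid',np.round(q.mean(0)[:2],4),'sep',round(np.hypot(*v[:2]),4),'yaw',round(np.degrees(np.arctan2(v[1],v[0])),1),'band',np.round(cb[:2],4))
E
python3 - <<'E'
from h import *
c=camera_info('wrist');im=cv2.imread('pics/w1.png')
for zb in(0,.004):
    caul(c,im,(287,115),(286,183),'red',.04,(265,140,310,170),zb)
    caul(c,im,(193,129),(194,218),'blue',.044,(165,170,210,195),zb)
    caul(c,im,(381,93),(362,208),'green',.048,(355,145,405,175),zb)
plan(.455,-.197,.23,-2.5)
E
```

```text
red holes [[285.1, 112.1], [285.1, 186.6]] mid [ 0.456  -0.1896] sep 0.0804 yaw -1.8 band [ 0.4558 -0.1912]
blue holes [[190.2, 129.0], [191.2, 218.2]] mid [ 0.4326 -0.0837] sep 0.1014 yaw -6.1 band [ 0.4328 -0.0855]
green holes [[383.1, 89.4], [362.6, 206.9]] mid [ 0.4522 -0.2847] sep 0.1281 yaw -7.4 band [ 0.4498 -0.2836]
red holes [[285.1, 112.1], [285.1, 186.6]] mid [ 0.4566 -0.1895] sep 0.0796 yaw -1.8 band [ 0.4564 -0.1911]
blue holes [[190.2, 129.0], [191.2, 218.2]] mid [ 0.4334 -0.0848] sep 0.1003 yaw -6.1 band [ 0.4337 -0.0866]
green holes [[383.1, 89.4], [362.6, 206.9]] mid [ 0.4528 -0.2836] sep 0.1267 yaw -7.4 band [ 0.4505 -0.2823]
t 1.4 pos [ 0.4267 -0.1812  0.2311] yaw -2.17 tilt [0.0002 0.0015] F [-0.4  2.   0.1] w 0.0853 gf 0.0
turn z 0.06 shift [0.72 0.36 0.03]
```

Run:
```python
from h import *
get_image('wrist')
s=observe();c=camera_info('wrist');im=get_image('wrist');cv2.imwrite('pics/w2.png',im)
for zb in(.002,):
    caul(c,im,(286,115),(285,183),'red',.04,(265,140,310,170),zb)
    caul(c,im,(192,129),(193,218),'blue',.044,(165,170,210,195),zb)
    caul(c,im,(381,93),(362,208),'green',.048,(355,145,405,175),zb)
plan(.455,-.193,.09,-2)
```

```text
red holes [[289.3, 113.3], [286.7, 187.3]] mid [ 0.4542 -0.1943] sep 0.0797 yaw -3.6 band [ 0.4543 -0.1945]
blue holes [[191.9, 130.5], [192.7, 219.5]] mid [ 0.4304 -0.0875] sep 0.1009 yaw -6.1 band [ 0.4313 -0.0895]
green holes [[385.5, 92.6], [365.6, 208.9]] mid [ 0.4487 -0.2889] sep 0.1267 yaw -7.0 band [ 0.448  -0.2862]
t 1.5 pos [ 0.4253 -0.1839  0.2311] yaw -2.18 tilt [-0.0006  0.0003] F [ 0.6 -0.1 -0.1] w 0.0856 gf 0.0
turn z -0.03 shift [0.75 0.2  3.53]
```

Request:
{"op": "drive_tool", "data": {"offset": [[0.4,0.15,0],[0.35,0.15,0.3],[0,0,1],[0,0,1],[0,0,1],[0,0,0.9],[0,0,0.6],[0,0,0.4],[0,0,0.2],[0,0,0]], "turn": [[0,0,0.1],[0,0,0],[0,0,0],[0,0,0],[0,0,0],[0,0,0],[0,0,0],[0,0,0],[0,0,0],[0,0,0]], "hand": [1,1,1,1,1,1,1,1,1,1]}}

```text
time_s: 2.75
position: [0.4541, -0.1983, 0.0148]
tool_rot: [[0.999, -0.051, -0.001], [-0.051, -0.999, 0.001], [-0.001, -0.001, -1.0]]
ft_force: [0.1, -0.1, -0.5]
grip_width: 0.0849
gripper_force: 0.0
```

Run:
```python
from h import *
s=observe();c=camera_info('wrist');im=get_image('wrist');cv2.imwrite('pics/w3.png',im)
plan(.4545,-.195,.014,-2.8)
```

```text
t 2.8 pos [ 0.4544 -0.1983  0.0154] yaw -2.93 tilt [-0. -0.] F [ 0.1 -0.5 -0.3] w 0.0852 gf 0.0
turn z -0.02 shift [-0.   -0.08  0.03]
```

View pics/w3.png

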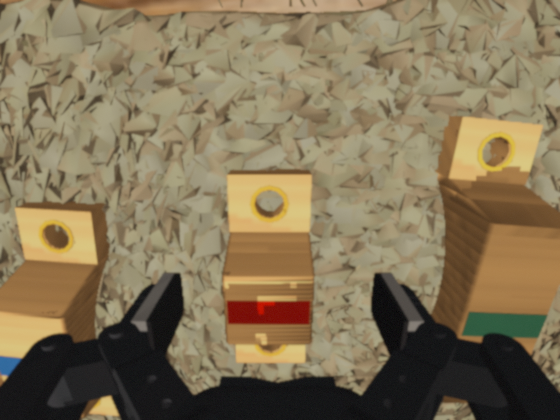

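Fingers straddle the red caul (band at (269,312)), slightly off-centre. I close, and measure afterwards.

Request:
{"op": "drive_tool", "data": {"offset": [[0,-0.1,0],[0,0,0],[0,0,0],[0,0,0],[0,0,0],[0,0,0],[0,0,0],[0,0,0],[0,0,0],[0,0,0]], "turn": [[0,0,0],[0,0,0],[0,0,0],[0,0,0],[0,0,0],[0,0,0],[0,0,0],[0,0,0],[0,0,0],[0,0,0]], "hand": [1,0,0,0,0,0,0,0,0,0], "newtons": 60}}

```text
time_s: 4.05
position: [0.4549, -0.1941, 0.0157]
tool_rot: [[0.999, -0.051, 0.001], [-0.051, -0.999, -0.0], [0.001, 0.0, -1.0]]
ft_force: [-0.3, 1.4, 5.6]
grip_width: 0.0355
gripper_force: 60.4
```

```bash
cat >> h.py <<'E'
def held(c,im,col,H,tag,grasp_up):
    "band centroid in the tool frame (x offset of the held caul), mean of several pose readings"
    h=cv2.cvtColor(im,cv2.COLOR_BGR2HSV);b=max(blobs(im,col,60,(190,230,350,400)),key=lambda t:t[0][4])
    s=observe();p=np.array(s['position']);R=np.array(s['tool_rot'])
    w=cast(c,[b[1]],grasp_up)[0];print(tag,'band px',np.round(b[1],1),b[0][:4],'world',np.round(w,4),'in tool mm',np.round(R.T@(w-p)*1000,1))
E
python3 - <<'E'
from h import *
c=camera_info('wrist');im=get_image('wrist');cv2.imwrite('pics/w4.png',im)
held(c,im,'red',.04,'red',.040)
held(c,im,'red',.04,'red',.044)
plan(.4545,-.195,.215,-2.8)
E
```

```text
red band px [277.3 311.8] [237 301  81  22] world [ 0.451  -0.1933  0.04  ] in tool mm [ -3.9  -0.6 -24.3]
red band px [277.3 311.8] [237 301  81  22] world [ 0.4538 -0.1934  0.044 ] in tool mm [ -1.   -0.6 -28.3]
t 4.1 pos [ 0.4548 -0.1941  0.0157] yaw -2.91 tilt [ 0.0006 -0.0004] F [-1.   1.3  6.2] w 0.035 gf 60.4
turn z -0.02 shift [-0.01  0.02 -4.98]
```

Request:
{"op": "drive_tool", "data": {"offset": [[0,0,-0.5],[0,0,-1],[0,-0.5,-1],[-0.3,-1,-0.9],[-0.3,-1,-0.9],[-0.3,-1,-0.5],[-0.3,-1,-0.4],[-0.3,-1,-0.1],[-0.2,-0.5,0],[0,0,0]], "turn": [[0,0,0],[0,0,0],[0,0,0],[0,0,0],[0,0,0],[0,0,0],[0,0,0],[0,0,0],[0,0,0],[0,0,0]], "hand": [0,0,0,0,0,0,0,0,0,0]}}

```text
time_s: 5.35
position: [0.3984, 0.05, 0.2272]
tool_rot: [[0.999, -0.049, -0.0], [-0.049, -0.999, 0.0], [-0.0, -0.0, -1.0]]
ft_force: [0.8, -0.3, -1.3]
grip_width: 0.0351
gripper_force: 60.1
```

Run:
```python
from h import *
get_image('wrist')
c=camera_info('wrist');im=get_image('wrist');cv2.imwrite('pics/w5.png',im)
plan(.431,.05,.23,-3)
```

```text
t 5.45 pos [0.3991 0.0487 0.2272] yaw -2.9 tilt [-0.0002 -0.0002] F [ 0.   0.3 -1. ] w 0.035 gf 60.1
turn z 0.02 shift [ 0.79 -0.07 -0.07]
```

View pics/w5.png

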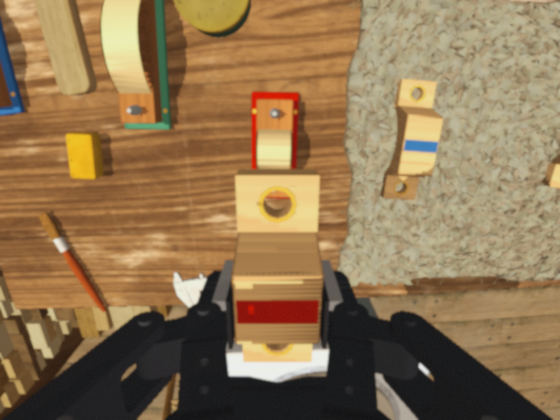

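The held caul's front hole is at (277,204). Ahead of it is the red form with its front dowel near (276,114) and base front edge at row 93. Next I measure the hole and dowel.

Run:
```python
from h import *
im=cv2.imread('pics/w5.png')
a=cv2.resize(im[80:180,235:320],None,fx=5,fy=5,interpolation=cv2.INTER_CUBIC)
b=cv2.resize(im[165:365,225:330],None,fx=2.5,fy=2.5,interpolation=cv2.INTER_CUBIC)
o=np.zeros((500,425+262,3),np.uint8);o[:,:425]=a;o[:500,425:425+262]=b[:500,:262];cv2.imwrite('pics/c5.png',o)
c=camera_info('wrist');s=observe();p=np.array(s['position']);R=np.array(s['tool_rot'])
for f in(.008,.011,.014):   # feet below TCP
    w=cast(c,[[277,204],[236,176],[320,176]],p[2]-f+.014);q=(w-p)@R*1000;print(f,'hole tool',np.round(q[0],1),'ear width',round(q[2,1]-q[1,1],1))
b=blobs(im,'red',100,(240,85,310,175))
for z in(.049,.03): print(z,np.round(cast(c,[[276,114]],z)[0],4))
print(np.round(cast(c,[[253,93],[298,94]],.008),4))
```

```text
0.008 hole tool [37.9 -0.8 -6. ] ear width 35.3
0.011 hole tool [37.  -0.8 -3. ] ear width 36.1
0.014 hole tool [36.1 -0.8 -0. ] ear width 36.9
0.049 [0.4682 0.0472 0.049 ]
0.03 [0.4676 0.0474 0.03  ]
[[0.4892 0.0703 0.008 ]
 [0.4859 0.0236 0.008 ]]
```

View pics/c5.png

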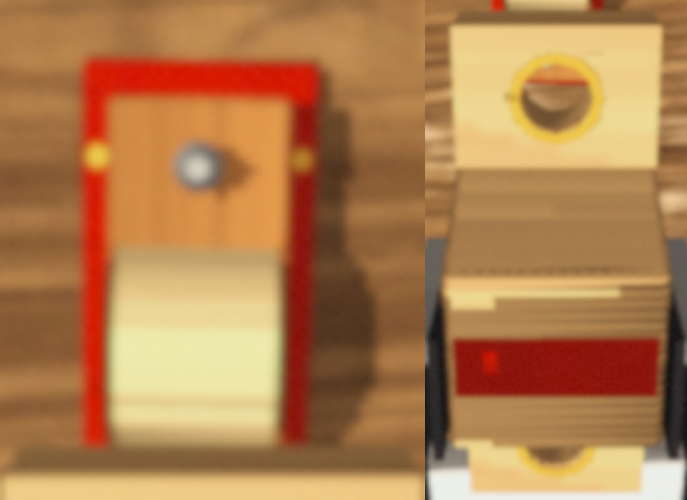

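Run:
```python
from h import *
plan(.4316,.0500,.075,-3.8)
```

```text
t 5.45 pos [0.3991 0.0487 0.2272] yaw -2.9 tilt [-0.0002 -0.0002] F [ 0.   0.3 -1. ] w 0.035 gf 60.1
turn z 0.15 shift [ 0.81 -0.09  3.8 ]
```

Request:
{"op": "drive_tool", "data": {"offset": [[0.4,0,0],[0.41,-0.09,0.3],[0,0,0.9],[0,0,0.9],[0,0,0.8],[0,0,0.5],[0,0,0.3],[0,0,0.1],[0,0,0],[0,0,0]], "turn": [[0,0,0.15],[0,0,0],[0,0,0],[0,0,0],[0,0,0],[0,0,0],[0,0,0],[0,0,0],[0,0,0],[0,0,0]], "hand": [0,0,0,0,0,0,0,0,0,0]}}

```text
time_s: 6.7
position: [0.432, 0.0507, 0.0759]
tool_rot: [[0.998, -0.067, 0.001], [-0.067, -0.998, -0.0], [0.001, 0.0, -1.0]]
ft_force: [-0.6, 0.0, -1.3]
grip_width: 0.0353
gripper_force: 60.1
```

Run:
```python
from h import *
c=camera_info('wrist');im=get_image('wrist');cv2.imwrite('pics/w6.png',im)
cv2.imwrite('pics/c6.png',cv2.resize(im[120:380,150:410],None,fx=2.2,fy=2.2,interpolation=cv2.INTER_CUBIC))
plan(.4316,.05,.0415,-3.8)
```

```text
t 6.75 pos [0.4319 0.0508 0.0759] yaw -3.81 tilt [ 0.0013 -0.0002] F [ 0.4 -0.8 -1.4] w 0.0352 gf 60.1
turn z -0.0 shift [-0.01  0.02  0.86]
```

View pics/c6.png

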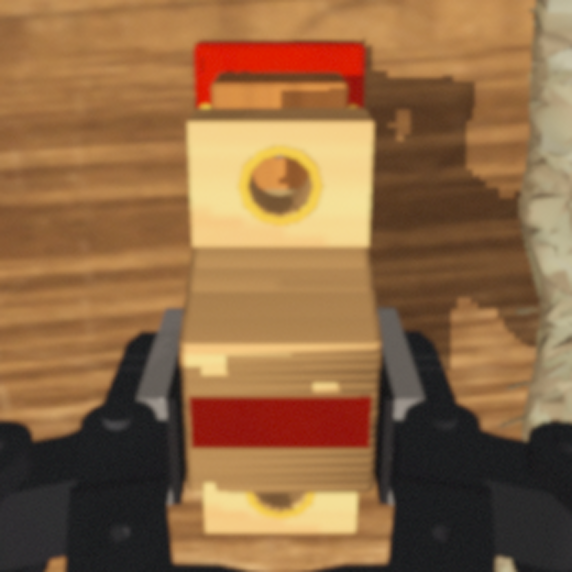

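The red base (196–364) and the caul ear (188–374) are concentric. I descend.

Request:
{"op": "drive_tool", "data": {"offset": [[0,0,0.2],[0,0,0.2],[0,0,0.1],[0,0,0.1],[0,0,0.08],[0,0,0.06],[0,0,0.04],[0,0,0.03],[0,0,0],[0,0,0]], "turn": [[0,0,0],[0,0,0],[0,0,0],[0,0,0],[0,0,0],[0,0,0],[0,0,0],[0,0,0],[0,0,0],[0,0,0]], "hand": [0,0,0,0,0,0,0,0,0,0]}}

```text
time_s: 8.0
position: [0.4316, 0.051, 0.0429]
tool_rot: [[0.998, -0.067, 0.0], [-0.067, -0.998, 0.0], [0.0, -0.0, -1.0]]
ft_force: [1.7, 4.5, -0.3]
grip_width: 0.035
gripper_force: 60.0
```

Request:
{"op": "drive_tool", "data": {"offset": [[0,0,0.05],[0,0,0],[0,0,0.05],[0,0,0],[0,0,0.05],[0,0,0],[0,0,0],[0,0,0],[0,0,0],[0,0,0]], "turn": [[0,0,0],[0,0,0],[0,0,0],[0,0,0],[0,0,0],[0,0,0],[0,0,0],[0,0,0],[0,0,0],[0,0,0]], "hand": [0,0,0,0,0,0,0,0,0,0]}}

```text
time_s: 9.25
position: [0.4318, 0.0511, 0.0395]
tool_rot: [[0.998, -0.066, 0.003], [-0.066, -0.998, -0.0], [0.003, 0.0, -1.0]]
ft_force: [-9.9, 5.4, 42.5]
grip_width: 0.0356
gripper_force: 65.5
```

Request:
{"op": "drive_tool", "data": {"offset": [[0,0,-0.05],[0,0,0],[0,0,0],[0,0,0],[0,0,0],[0,0,-0.5],[0,0,-1],[-0.4,0,-1],[-0.4,0,-1],[0,0,-0.6]], "turn": [[0,0,0],[0,0,0],[0,0,0],[0,0,0],[0,0,0],[0,0,0],[0,0,0],[0,0,0],[0,0,0],[0,0,0]], "hand": [0,1,1,1,1,1,1,1,1,1]}}

```text
time_s: 10.5
position: [0.3989, 0.053, 0.2047]
tool_rot: [[0.998, -0.066, 0.002], [-0.066, -0.998, -0.0], [0.002, 0.0, -1.0]]
ft_force: [0.6, 0.2, -0.7]
grip_width: 0.0855
gripper_force: 0.0
```

Run:
```python
from h import *
get_image('wrist');c=camera_info('wrist');im=get_image('wrist');cv2.imwrite('pics/w7.png',im)
plan(.4313-.025,-.0885,.23,-6.5)
for b in blobs(im,'red',40): print(b[0],np.round(b[1],1),np.round(cast(c,[b[1]],.07)[0],4))
```

```text
t 10.6 pos [0.4004 0.0528 0.205 ] yaw -3.81 tilt [ 0.0049 -0.0009] F [ 0.9 -0.6 -0.3] w 0.0854 gf 0.0
turn z 0.45 shift [ 0.55  3.49 -0.63]
[252  95  50  17 307] [277.7  98.6] [0.4838 0.0476 0.07  ]
[253 118   3  54 104] [253.8 140.4] [0.4518 0.0698 0.07  ]
[298 118   4  40  84] [299.6 134.9] [0.4537 0.0314 0.07  ]
[259 158  37  10 345] [277.  162.3] [0.4321 0.0516 0.07  ]
```

View pics/w7.png

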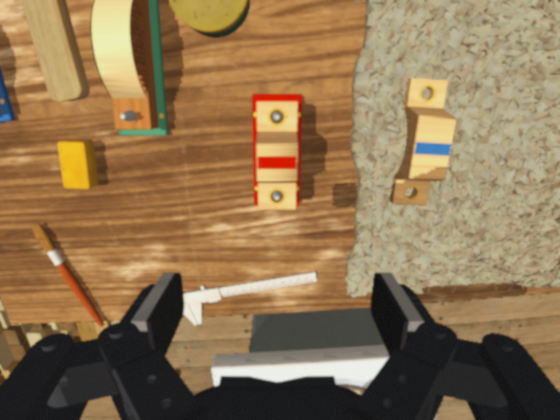

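Red caul is home: both dowel tips show in its holes at (277,117) and (277,196). The blue caul is next, with holes at (428,93) and (409,192).

Run:
```python
from h import *
c=camera_info('wrist');im=cv2.imread('pics/w7.png')
caul(c,im,(428,93),(409,192),'blue',.044,(405,138,460,162),.005)
plan(.4313,-.0895,.020,-6.5)
```

```text
blue holes [[430.0, 90.5], [413.3, 193.1]] mid [ 0.4329 -0.0924] sep 0.1014 yaw -6.2 band [ 0.4325 -0.0899]
t 10.6 pos [0.4004 0.0528 0.205 ] yaw -3.81 tilt [ 0.0049 -0.0009] F [ 0.9 -0.6 -0.3] w 0.0854 gf 0.0
turn z 0.45 shift [1.17 3.45 4.62]
```

Request:
{"op": "drive_tool", "data": {"offset": [[0,0,0],[0.4,1,0],[0.4,1,0.3],[0.38,1,0.6],[0,0.47,0.9],[0,0,1],[0,0,0.9],[0,0,0.5],[0,0,0.3],[0,0,0.1]], "turn": [[0,0,0.42],[0,0,0],[0,0,0],[0,0,0],[0,0,0],[0,0,0],[0,0,0],[0,0,0],[0,0,0],[0,0,0]], "hand": [1,1,1,1,1,1,1,1,1,1]}}

```text
time_s: 11.85
position: [0.431, -0.0901, 0.0182]
tool_rot: [[0.994, -0.11, -0.001], [-0.11, -0.994, 0.001], [-0.001, -0.0, -1.0]]
ft_force: [0.6, 0.2, 0.3]
grip_width: 0.0852
gripper_force: 0.0
```

Run:
```python
from h import *
c=camera_info('wrist');im=get_image('wrist');cv2.imwrite('pics/w8.png',im)
plan(.432,-.090,.020,-6.3)
held(c,im,'blue',.044,'b',.050)
```

```text
t 11.9 pos [ 0.4311 -0.0902  0.0183] yaw -6.33 tilt [-0.0008  0.0004] F [-0.6  0.8  0.2] w 0.0859 gf 0.0
turn z -0.01 shift [ 0.02 -0.01 -0.04]
b band px [280.7 311. ] [241 301  81  21] world [ 0.4327 -0.0911  0.05  ] in tool mm [  1.7   0.7 -31.7]
```

Request:
{"op": "drive_tool", "data": {"offset": [[0,0,0],[0,0,0],[0,0,0],[0,0,0],[0,0,0],[0,0,-0.2],[0,0,-0.6],[0,0,-1],[0,0,-1],[0,0,-1]], "turn": [[0,0,0],[0,0,0],[0,0,0],[0,0,0],[0,0,0],[0,0,0],[0,0,0],[0,0,0],[0,0,0],[0,0,0]], "hand": [0,0,0,0,0,0,0,0,0,0]}}

```text
time_s: 13.15
position: [0.4308, -0.09, 0.1727]
tool_rot: [[0.994, -0.11, 0.0], [-0.11, -0.994, -0.0], [0.0, 0.0, -1.0]]
ft_force: [0.5, -0.4, -1.3]
grip_width: 0.0352
gripper_force: 60.0
```

Run:
```python
from h import *
plan(.515,.351,.225,0)
```

```text
t 13.15 pos [ 0.4308 -0.09    0.1727] yaw -6.33 tilt [ 0.0001 -0.    ] F [ 0.5 -0.4 -1.3] w 0.0352 gf 60.0
turn z -1.06 shift [  2.1  -11.03  -1.31]
```

Request:
{"op": "drive_tool", "data": {"offset": [[0,0,-0.5],[0,0,-0.8],[0.2,-1,0],[0.2,-1,0],[0.3,-1,0],[0.3,-1,0],[0.3,-1,0],[0.3,-1,0],[0.3,-1,0],[0.2,-1,0]], "turn": [[0,0,-0.5],[0,0,-0.5],[0,0,0],[0,0,0],[0,0,0],[0,0,0],[0,0,0],[0,0,0],[0,0,0],[0,0,0]], "hand": [0,0,0,0,0,0,0,0,0,0]}}

```text
time_s: 14.4
position: [0.517, 0.2306, 0.2232]
tool_rot: [[1.0, -0.006, -0.0], [-0.006, -1.0, -0.0], [-0.0, 0.0, -1.0]]
ft_force: [0.8, -0.7, -0.8]
grip_width: 0.035
gripper_force: 60.2
```

Request:
{"op": "drive_tool", "data": {"offset": [[0,-1,0],[0,-1,0],[0,-0.6,0],[0,-0.3,0],[0,-0.1,0],[0,0,0],[0,0,0],[0,0,0],[0,0,0],[0,0,0]], "turn": [[0,0,0],[0,0,0],[0,0,0],[0,0,0],[0,0,0],[0,0,0],[0,0,0],[0,0,0],[0,0,0],[0,0,0]], "hand": [0,0,0,0,0,0,0,0,0,0]}}

```text
time_s: 15.65
position: [0.5178, 0.3492, 0.223]
tool_rot: [[1.0, -0.006, 0.0], [-0.006, -1.0, 0.0], [0.0, -0.0, -1.0]]
ft_force: [0.4, 0.0, -1.1]
grip_width: 0.0351
gripper_force: 60.3
```

Run:
```python
from h import *
c=camera_info('wrist');im=get_image('wrist');cv2.imwrite('pics/w9.png',im)
a=cv2.resize(im[0:400,160:400],None,fx=1.5,fy=1.5,interpolation=cv2.INTER_CUBIC)
b=cv2.resize(im[40:200,220:340],None,fx=3.6,fy=3.6,interpolation=cv2.INTER_CUBIC)
o=np.zeros((600,800,3),np.uint8);o[:,:360]=a;o[:576,360:792]=b;cv2.imwrite('pics/c9.png',o)
plan(.555,.351,.08,0)
```

```text
t 15.7 pos [0.5178 0.3492 0.2229] yaw -0.34 tilt [-0.  0.] F [-0.3  0.6 -0.8] w 0.0349 gf 60.3
turn z -0.06 shift [ 0.93 -0.05  3.57]
```

View pics/c9.png

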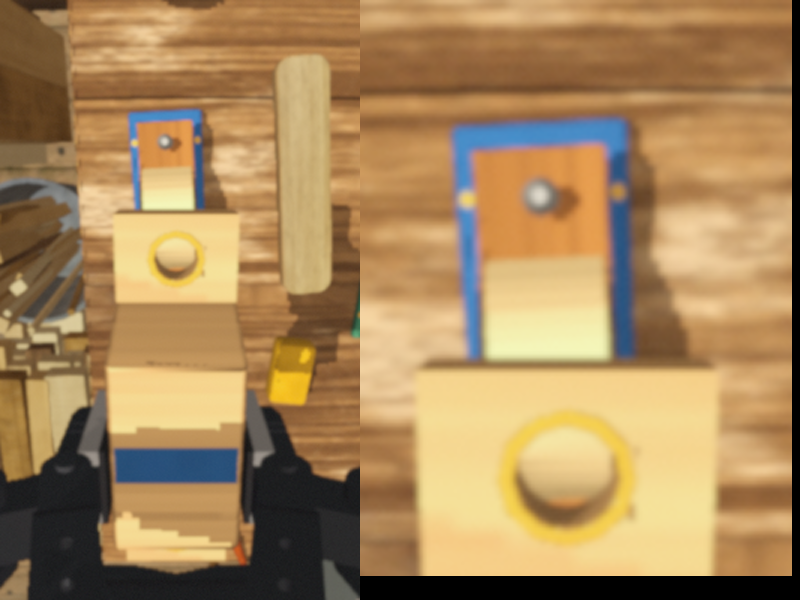

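Dowel tip at (269.7,94.1), held caul's hole at (277.1,172.4), base front corners at (245.5,75.2) and (294.1,73).

```bash
cat >> h.py <<'E'
def fit(c,dow,hole,corn,half,feet,ear=None):
    s=observe();p=np.array(s['position']);R=np.array(s['tool_rot'])
    h=(cast(c,[hole],p[2]-feet+.014)[0]-p)@R; d=cast(c,[dow],.047)[0]
    k=cast(c,corn,.008);e=k[1]-k[0];a=np.degrees(np.arctan2(-e[0],-e[1]))*-1
    e=np.arctan2(-e[0],e[1]);a=np.degrees(e); a=a-180*np.round(a/180)
    print('hole tool mm',np.round(h*1000,1),'dowel',np.round(d,4),'base yaw',round(a,1),'base width',round(np.linalg.norm(k[1]-k[0]),4))
    if ear: w=cast(c,ear,p[2]-feet+.014);print('ear w',round(np.linalg.norm(w[1]-w[0]),4))
    return d,h
E
python3 - <<'E'
from h import *
c=camera_info('wrist')
d,h=fit(c,(269.7,94.1),(277.1,172.4),[(245.5,75.2),(294.1,73.)],.0495,.0125,[(236,142),(319,142)])
# dowel rear from top image
ct=camera_info('top');im=cv2.imread('pics/top0.png')
q=cast(ct,[(140+64/2.6,130+139/2.6),(140+64/2.6,130+237/2.6)],.047);print(np.round(q,4),np.degrees(np.arctan2(*(q[0]-q[1])[[1,0]])))
q=cast(ct,[(140+236/2.6,130+142/2.6),(140+226/2.6,130+264/2.6)],.047);print(np.round(q,4),np.degrees(np.arctan2(*(q[0]-q[1])[[1,0]])))
for col,roi in(('blue',(150,150,200,240)),('green',(210,165,250,250))):
    g=[cast(ct,p,.008)[:,:2] for st,ce,p in blobs(im,col,4,roi)];g=np.vstack(g).astype(np.float32)*1000;print(col,cv2.minAreaRect(cv2.convexHull(g)))
E
```

```text
hole tool mm [50.9 -0.8 -1.5] dowel [0.6048 0.3565 0.047 ] base yaw 2.0 base width 0.0492
ear w 0.035
[[0.6029 0.3474 0.047 ]
 [0.5036 0.3457 0.047 ]] 0.9524047622506548
[[0.6003 0.1717 0.047 ]
 [0.4778 0.1806 0.047 ]] -4.121090819654987
blue ((554.9392700195312, 352.47491455078125), (139.40565490722656, 47.1192741394043), 2.0937674045562744)
green ((540.8234252929688, 179.885009765625), (46.06736755371094, 163.94239807128906), 85.39036560058594)
```

Run:
```python
from h import *
plan(.5539,.3535,.078,1.9)
```

```text
t 15.7 pos [0.5178 0.3492 0.2229] yaw -0.34 tilt [-0.  0.] F [-0.3  0.6 -0.8] w 0.0349 gf 60.3
turn z -0.37 shift [ 0.91 -0.08  3.62]
```

Request:
{"op": "drive_tool", "data": {"offset": [[0,0,0],[0.5,-0.08,0],[0.41,0,0.3],[0,0,0.9],[0,0,0.9],[0,0,0.7],[0,0,0.4],[0,0,0.3],[0,0,0.1],[0,0,0]], "turn": [[0,0,-0.37],[0,0,0],[0,0,0],[0,0,0],[0,0,0],[0,0,0],[0,0,0],[0,0,0],[0,0,0],[0,0,0]], "hand": [0,0,0,0,0,0,0,0,0,0]}}

```text
time_s: 16.95
position: [0.5543, 0.3538, 0.0794]
tool_rot: [[0.999, 0.033, 0.001], [0.033, -0.999, 0.0], [0.001, -0.0, -1.0]]
ft_force: [-0.7, -0.9, -1.6]
grip_width: 0.0351
gripper_force: 60.2
```

Run:
```python
from h import *
c=camera_info('wrist');im=get_image('wrist');cv2.imwrite('pics/w10.png',im)
cv2.imwrite('pics/c10.png',cv2.resize(im[70:230,200:360],None,fx=3.6,fy=3.6,interpolation=cv2.INTER_CUBIC))
plan(.5539,.3535,.078,1.9)
```

```text
t 17.0 pos [0.5544 0.3538 0.0797] yaw 1.89 tilt [0.0012 0.0005] F [ 0.3  0.9 -1.1] w 0.0354 gf 60.2
turn z -0.0 shift [-0.01  0.01  0.04]
```

View pics/c10.png

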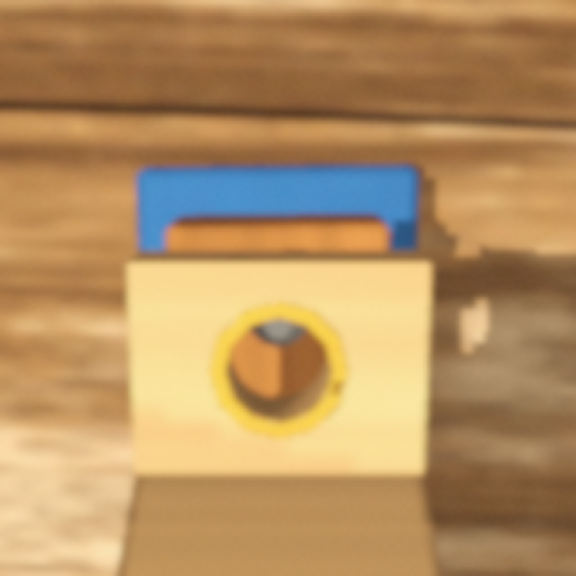

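Run:
```python
from h import *
c=camera_info('wrist');p=np.array(observe()['position'])
for v in(328,336): print(np.round(cast(c,[(277.6,69.6+v/3.6)],.049)[0],4))
print('hole',np.round(cast(c,[(277.6,69.6+370/3.6)],p[2]-.0125+.014)[0],4), np.round(cast(c,[(238,116.6),(315.7,116.2)],.008),4))
```

```text
[0.6049 0.3561 0.049 ]
[0.6037 0.356  0.049 ]
hole [0.6053 0.3561 0.0812] [[0.625  0.3816 0.008 ]
 [0.6268 0.3329 0.008 ]]
```

Dowel and hole agree within 1 mm. I descend.

Request:
{"op": "drive_tool", "data": {"offset": [[0,0,0.2],[0,0,0.2],[0,0,0.1],[0,0,0.1],[0,0,0.1],[0,0,0.08],[0,0,0.04],[0,0,0.03],[0,0,0],[0,0,0]], "turn": [[0,0,0],[0,0,0],[0,0,0],[0,0,0],[0,0,0],[0,0,0],[0,0,0],[0,0,0],[0,0,0],[0,0,0]], "hand": [0,0,0,0,0,0,0,0,0,0]}}

```text
time_s: 18.25
position: [0.5542, 0.3535, 0.045]
tool_rot: [[0.999, 0.033, 0.0], [0.033, -0.999, -0.0], [0.0, 0.0, -1.0]]
ft_force: [0.8, -1.7, -0.9]
grip_width: 0.035
gripper_force: 60.2
```

Request:
{"op": "drive_tool", "data": {"offset": [[0,0,0.05],[0,0,0],[0,0,0.05],[0,0,0],[0,0,0.03],[0,0,0],[0,0,0],[0,0,0],[0,0,0],[0,0,0]], "turn": [[0,0,0],[0,0,0],[0,0,0],[0,0,0],[0,0,0],[0,0,0],[0,0,0],[0,0,0],[0,0,0],[0,0,0]], "hand": [0,0,0,0,0,0,0,0,0,0]}}

```text
time_s: 19.5
position: [0.5543, 0.3536, 0.0434]
tool_rot: [[0.999, 0.033, 0.003], [0.033, -0.999, 0.0], [0.003, -0.0, -1.0]]
ft_force: [-9.2, -8.0, 26.0]
grip_width: 0.0349
gripper_force: 63.6
```

Request:
{"op": "drive_tool", "data": {"offset": [[0,0,0.05],[0,0,0],[0,0,0],[0,0,-0.08],[0,0,-0.08],[0,0,0],[0,0,0],[0,0,0],[0,0,0],[0,0,0]], "turn": [[0,0,0],[0,0,0],[0,0,0],[0,0,0],[0,0,0],[0,0,0],[0,0,0],[0,0,0],[0,0,0],[0,0,0]], "hand": [0,0,0,0,0,1,1,1,1,1]}}

```text
time_s: 20.75
position: [0.554, 0.3537, 0.0441]
tool_rot: [[0.999, 0.033, -0.0], [0.033, -0.999, 0.0], [-0.0, -0.0, -1.0]]
ft_force: [-0.1, -0.7, 1.0]
grip_width: 0.0855
gripper_force: 0.0
```

Request:
{"op": "drive_tool", "data": {"offset": [[0,0,-0.5],[0,0,-1],[0,0,-1],[-0.5,0,-1],[-0.5,0,-0.5],[0,0,0],[0,0,0],[0,0,0],[0,0,0],[0,0,0]], "turn": [[0,0,0],[0,0,0],[0,0,0],[0,0,0],[0,0,0],[0,0,0],[0,0,0],[0,0,0],[0,0,0],[0,0,0]], "hand": [1,1,1,1,1,1,1,1,1,1]}}

```text
time_s: 22.0
position: [0.5142, 0.3523, 0.2037]
tool_rot: [[0.999, 0.033, -0.001], [0.033, -0.999, -0.0], [-0.001, 0.0, -1.0]]
ft_force: [0.4, -0.9, 0.1]
grip_width: 0.0854
gripper_force: 0.0
```

Run:
```python
from h import *
c=camera_info('wrist');im=get_image('wrist');cv2.imwrite('pics/w11.png',im)
for b in blobs(im,'blue',40): print(b[0],np.round(b[1],1),np.round(cast(c,[b[1]],.074)[0],4))
b=min(blobs(im,'blue',40),key=lambda b:abs(b[0][2]/b[0][3]-4))
plan(.41,-.287,.225,-7)
```

```text
[252  68  50  18 268] [275.7  72.5] [0.6159 0.3577 0.074 ]
[253  93   3  24  50] [253.6 104.5] [0.5916 0.3743 0.074 ]
[259 147  37  11 405] [277. 152.] [0.5548 0.3546 0.074 ]
t 22.05 pos [0.5142 0.3523 0.2038] yaw 1.88 tilt [-0.0004 -0.0002] F [-0.3 -0.6 -0.4] w 0.0854 gf 0.0
turn z 1.48 shift [-0.64 16.18 -0.53]
```

Request:
{"op": "drive_tool", "data": {"offset": [[0,0,-0.5],[-0.1,1,0],[-0.1,1,0],[-0.1,1,0],[-0.1,1,0],[-0.1,1,0],[-0.1,1,0],[0,1,0],[0,1,0],[0,1,0]], "turn": [[0,0,0.7],[0,0,0.7],[0,0,0.1],[0,0,0],[0,0,0],[0,0,0],[0,0,0],[0,0,0],[0,0,0],[0,0,0]], "hand": [1,1,1,1,1,1,1,1,1,1]}}

```text
time_s: 23.3
position: [0.4491, -0.0039, 0.2243]
tool_rot: [[0.992, -0.124, 0.001], [-0.124, -0.992, -0.0], [0.001, 0.0, -1.0]]
ft_force: [1.1, -0.1, -0.6]
grip_width: 0.0854
gripper_force: 0.0
```

Request:
{"op": "drive_tool", "data": {"offset": [[0,1,0],[0,1,0],[0,1,0],[0,1,0],[0,1,0],[0,1,0],[0,0.7,0],[0,0.3,0],[0,0,0],[0,0,0]], "turn": [[0,0,0],[0,0,0],[0,0,0],[0,0,0],[0,0,0],[0,0,0],[0,0,0],[0,0,0],[0,0,0],[0,0,0]], "hand": [1,1,1,1,1,1,1,1,1,1]}}

```text
time_s: 24.55
position: [0.4149, -0.2795, 0.2242]
tool_rot: [[0.992, -0.123, 0.0], [-0.123, -0.992, 0.0], [-0.0, -0.0, -1.0]]
ft_force: [-0.0, -0.4, -0.2]
grip_width: 0.0854
gripper_force: 0.0
```

Run:
```python
from h import *
c=camera_info('wrist');im=get_image('wrist');cv2.imwrite('pics/w12.png',im)
plan(.4485,-.287,.024,-7)
for b in blobs(im,'green',40): print(b[0],np.round(b[1],1),np.round(cast(c,[b[1]],.054)[0],4))
```

```text
t 24.6 pos [ 0.4149 -0.2795  0.2243] yaw -7.05 tilt [0.0001 0.0001] F [-0.2 -0.9 -0.2] w 0.0853 gf 0.0
turn z -0.01 shift [0.86 0.08 5.01]
[264 148  32   9 286] [279.5 152. ] [ 0.4491 -0.285   0.054 ]
```

Request:
{"op": "drive_tool", "data": {"offset": [[0.5,0.04,0],[0.36,0,0.3],[0,0,1],[0,0,1],[0,0,1],[0,0,0.8],[0,0,0.5],[0,0,0.3],[0,0,0.1],[0,0,0]], "turn": [[0,0,0],[0,0,0],[0,0,0],[0,0,0],[0,0,0],[0,0,0],[0,0,0],[0,0,0],[0,0,0],[0,0,0]], "hand": [1,1,1,1,1,1,1,1,1,1]}}

```text
time_s: 25.85
position: [0.4489, -0.2863, 0.0244]
tool_rot: [[0.992, -0.124, 0.0], [-0.124, -0.992, -0.0], [0.0, 0.0, -1.0]]
ft_force: [0.4, -0.2, -0.3]
grip_width: 0.0855
gripper_force: 0.0
```

Run:
```python
from h import *
c=camera_info('wrist');im=get_image('wrist');cv2.imwrite('pics/w13.png',im)
plan(.449,-.2855,.024,-7)
held(c,im,'green',.048,'g',.054)
b=max(blobs(im,'green',60,(190,230,350,400)),key=lambda t:t[0][4]);print(cv2.minAreaRect(b[2]))
```

```text
t 25.9 pos [ 0.4489 -0.2864  0.0247] yaw -7.1 tilt [ 0.0007 -0.0007] F [-0.1 -0.3 -0.6] w 0.0851 gf 0.0
turn z -0.02 shift [-0.   -0.02  0.02]
g band px [276.6 311.1] [238 301  79  21] world [ 0.4491 -0.2854  0.054 ] in tool mm [  0.1  -1.  -29.3]
((277.0, 311.0), (20.0, 78.0), 90.0)
```

Request:
{"op": "drive_tool", "data": {"offset": [[0,0,0],[0,0,0],[0,0,0],[0,0,0],[0,0,0],[0,0,-0.2],[0,0,-0.8],[0,0,-1],[0,0,-1],[0,0,-1]], "turn": [[0,0,0],[0,0,0],[0,0,0],[0,0,0],[0,0,0],[0,0,0],[0,0,0],[0,0,0],[0,0,0],[0,0,0]], "hand": [0,0,0,0,0,0,0,0,0,0]}}

```text
time_s: 27.15
position: [0.4484, -0.286, 0.1856]
tool_rot: [[0.992, -0.124, -0.0], [-0.124, -0.992, 0.0], [-0.0, -0.0, -1.0]]
ft_force: [0.9, -1.0, -1.6]
grip_width: 0.035
gripper_force: 60.1
```

Run:
```python
from h import *
plan(.5,.183,.23,-4.5)
```

```text
t 27.15 pos [ 0.4484 -0.286   0.1856] yaw -7.11 tilt [-0.0004  0.0003] F [ 0.9 -1.  -1.6] w 0.035 gf 60.1
turn z -0.44 shift [  0.37 -11.79  -1.11]
```

Request:
{"op": "drive_tool", "data": {"offset": [[0,0,-0.6],[0,-0.8,-0.5],[0,-1,0],[0,-1,0],[0,-1,0],[0.1,-1,0],[0.1,-1,0],[0.1,-1,0],[0.1,-1,0],[0,-1,0]], "turn": [[0,0,-0.44],[0,0,0],[0,0,0],[0,0,0],[0,0,0],[0,0,0],[0,0,0],[0,0,0],[0,0,0],[0,0,0]], "hand": [0,0,0,0,0,0,0,0,0,0]}}

```text
time_s: 28.4
position: [0.4919, 0.0647, 0.2282]
tool_rot: [[0.997, -0.078, -0.0], [-0.078, -0.997, 0.0], [-0.0, 0.0, -1.0]]
ft_force: [0.2, -0.7, -1.2]
grip_width: 0.0352
gripper_force: 60.3
```

Request:
{"op": "drive_tool", "data": {"offset": [[0,-1,0],[0,-1,0],[0,-0.7,0],[0,-0.3,0],[0,0,0],[0,0,0],[0,0,0],[0,0,0],[0,0,0],[0,0,0]], "turn": [[0,0,0],[0,0,0],[0,0,0],[0,0,0],[0,0,0],[0,0,0],[0,0,0],[0,0,0],[0,0,0],[0,0,0]], "hand": [0,0,0,0,0,0,0,0,0,0]}}

```text
time_s: 29.65
position: [0.5014, 0.183, 0.2281]
tool_rot: [[0.997, -0.078, 0.0], [-0.078, -0.997, 0.0], [0.0, -0.0, -1.0]]
ft_force: [-0.2, -0.4, -1.1]
grip_width: 0.0353
gripper_force: 60.3
```

Run:
```python
from h import *
c=camera_info('wrist');im=get_image('wrist');cv2.imwrite('pics/w14.png',im)
b=cv2.resize(im[30:190,200:360],None,fx=3.6,fy=3.6,interpolation=cv2.INTER_CUBIC)
cv2.imwrite('pics/c14.png',b)
plan(.541,.181,.085,-4.5)
```

```text
t 29.7 pos [0.5014 0.183  0.2282] yaw -4.47 tilt [0. 0.] F [ 0.3  0.2 -1.6] w 0.0352 gf 60.3
turn z 0.0 shift [ 0.99 -0.03  3.58]
```

View pics/c14.png

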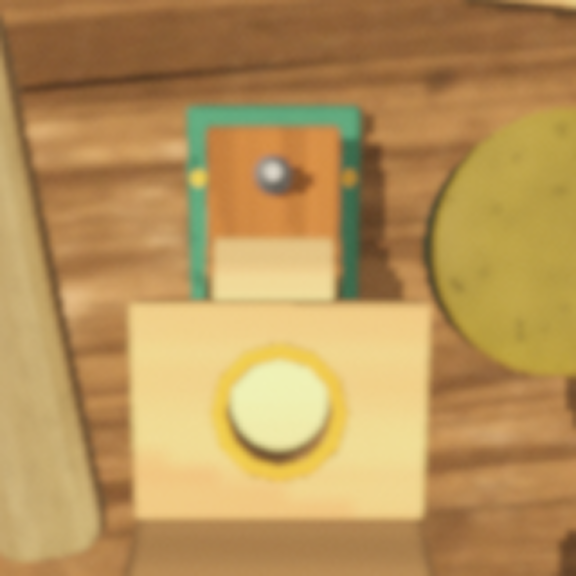

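Crop: dowel tip (273,173), hole centre (280,412), base front corners (188,108) and (362,107).

Run:
```python
from h import *
c=camera_info('wrist');f=lambda X,Y:(199.6+X/3.6,29.6+Y/3.6)
d,h=fit(c,f(273,173),f(280,412),[f(188,108),f(362,107)],.062,.0185,[f(130,304),f(432,304)])
a=np.radians(-4.4);ex=np.array([np.cos(a),np.sin(a)]);ey=np.array([np.sin(a),-np.cos(a)])
cen=d[:2]-.062*ex;print('form centre',cen)
t=cen-ex*(h[0]-.062)-ey*h[1];print('target',t);plan(*t,.085,-4.4)
```

```text
hole tool mm [62.3 -0.6  4.5] dowel [0.6028 0.1776 0.047 ] base yaw -4.2 base width 0.0491
ear w 0.036
form centre [0.54096462 0.18232369]
target [0.54063499 0.18173785]
t 29.7 pos [0.5014 0.183  0.2282] yaw -4.47 tilt [0. 0.] F [ 0.3  0.2 -1.6] w 0.0352 gf 60.3
turn z -0.01 shift [ 0.98 -0.04  3.58]
```

Request:
{"op": "drive_tool", "data": {"offset": [[0.5,-0.04,0],[0.48,0,0.3],[0,0,0.9],[0,0,0.9],[0,0,0.7],[0,0,0.4],[0,0,0.3],[0,0,0.08],[0,0,0],[0,0,0]], "turn": [[0,0,0],[0,0,0],[0,0,0],[0,0,0],[0,0,0],[0,0,0],[0,0,0],[0,0,0],[0,0,0],[0,0,0]], "hand": [0,0,0,0,0,0,0,0,0,0]}}

```text
time_s: 30.95
position: [0.5409, 0.1816, 0.0856]
tool_rot: [[0.997, -0.078, 0.001], [-0.078, -0.997, 0.0], [0.001, -0.0, -1.0]]
ft_force: [1.1, 0.6, -1.3]
grip_width: 0.035
gripper_force: 60.3
```

Run:
```python
from h import *
c=camera_info('wrist');im=get_image('wrist');cv2.imwrite('pics/w15.png',im)
plan(.5406,.1817,.051,-4.4)
bs=blobs(im,'green',40)
for b in bs: print(b[0],np.round(b[1],1),np.round(cast(c,[b[1]],.008)[0],4))
p=np.array(observe()['position'])
st=min(bs,key=lambda b:b[1][1])[0];x,y,w,h=st[:4]
k=cast(c,[(x-.5,y-.5),(x+w-.5,y-.5)],.008);print('base front',np.round(k,4),np.round(k.mean(0)[:2]-.083*np.array([np.cos(.077),-np.sin(.077)]),4))
```

```text
t 31.0 pos [0.5409 0.1816 0.0855] yaw -4.47 tilt [0.0011 0.0001] F [ 0.5 -0.1 -2. ] w 0.0353 gf 60.3
turn z -0.01 shift [-0.01 -0.    0.86]
[240  98  76  14 872] [277.7 104.1] [0.6195 0.1759 0.008 ]
[ 238  301   79   20 1563] [277.  310.4] [0.4661 0.1884 0.008 ]
base front [[0.6255 0.1998 0.008 ]
 [0.6217 0.1517 0.008 ]] [0.5409 0.1821]
```

Form centre is confirmed at (0.5409, 0.182). I descend.

Request:
{"op": "drive_tool", "data": {"offset": [[0,0,0.2],[0,0,0.2],[0,0,0.1],[0,0,0.1],[0,0,0.1],[0,0,0.08],[0,0,0.04],[0,0,0.03],[0,0,0],[0,0,0]], "turn": [[0,0,0],[0,0,0],[0,0,0],[0,0,0],[0,0,0],[0,0,0],[0,0,0],[0,0,0],[0,0,0],[0,0,0]], "hand": [0,0,0,0,0,0,0,0,0,0]}}

```text
time_s: 32.25
position: [0.5407, 0.1814, 0.0509]
tool_rot: [[0.997, -0.078, 0.0], [-0.078, -0.997, -0.0], [0.0, 0.0, -1.0]]
ft_force: [-0.1, -2.5, -2.2]
grip_width: 0.0353
gripper_force: 60.1
```

Request:
{"op": "drive_tool", "data": {"offset": [[0,0,0.04],[0,0,0],[0,0,0.04],[0,0,0],[0,0,0.03],[0,0,0],[0,0,0],[0,0,0],[0,0,0],[0,0,0]], "turn": [[0,0,0],[0,0,0],[0,0,0],[0,0,0],[0,0,0],[0,0,0],[0,0,0],[0,0,0],[0,0,0],[0,0,0]], "hand": [0,0,0,0,0,0,0,0,0,0]}}

```text
time_s: 33.5
position: [0.5408, 0.1814, 0.0485]
tool_rot: [[0.997, -0.078, 0.002], [-0.078, -0.997, -0.0], [0.002, 0.0, -1.0]]
ft_force: [-4.9, -5.8, 17.1]
grip_width: 0.0351
gripper_force: 62.6
```

Request:
{"op": "drive_tool", "data": {"offset": [[0,0,0.07],[0,0,0],[0,0,0],[0,0,-0.08],[0,0,-0.08],[0,0,0],[0,0,0],[0,0,0],[0,0,0],[0,0,0]], "turn": [[0,0,0],[0,0,0],[0,0,0],[0,0,0],[0,0,0],[0,0,0],[0,0,0],[0,0,0],[0,0,0],[0,0,0]], "hand": [0,0,0,0,0,1,1,1,1,1]}}

```text
time_s: 34.75
position: [0.5406, 0.1816, 0.0501]
tool_rot: [[0.997, -0.078, -0.0], [-0.078, -0.997, 0.0], [-0.0, -0.0, -1.0]]
ft_force: [-0.5, -0.6, -0.1]
grip_width: 0.0852
gripper_force: 0.0
```

Request:
{"op": "drive_tool", "data": {"offset": [[0,0,-0.5],[0,0,-1],[0,0,-1],[-0.5,0,-1],[-1,0,-1],[-1,0,-0.5],[-0.3,0,0],[0,0,0],[0,0,0],[0,0,0]], "turn": [[0,0,0],[0,0,0],[0,0,0],[0,0,0],[0,0,0],[0,0,0],[0,0,0],[0,0,0],[0,0,0],[0,0,0]], "hand": [1,1,1,1,1,1,1,1,1,1]}}

```text
time_s: 36.0
position: [0.4297, 0.1901, 0.2493]
tool_rot: [[0.997, -0.079, -0.001], [-0.079, -0.997, -0.0], [-0.001, 0.0, -1.0]]
ft_force: [-0.1, -0.4, 0.9]
grip_width: 0.0854
gripper_force: 0.0
```

Run:
```python
from h import *
c=camera_info('wrist');im=get_image('wrist');cv2.imwrite('pics/w16.png',im);cv2.imwrite('pics/top16.png',get_image('top'))
plan(.5406,.1817,.051,-4.4)
for col,z in(('green',.078),('blue',.074),('red',.07)):
  for b in blobs(im,col,60): print(col,b[0],np.round(b[1],1),np.round(cast(c,[b[1]],z)[0],4))
```

```text
t 36.1 pos [0.4294 0.1902 0.2496] yaw -4.5 tilt [-0.001  -0.0001] F [-0.7  0.1 -0. ] w 0.0855 gf 0.0
turn z -0.02 shift [ 2.79 -0.    4.96]
green [260  61  35  10 340] [276.6  65.5] [0.5402 0.1828 0.078 ]
blue [114   0  18  18 157] [124.3   7.3] [0.6002 0.3106 0.074 ]
blue [126  21  26  93 626] [138.5  67.1] [0.5503 0.3071 0.074 ]
blue [ 71  61  33  14 316] [87.4 67.6] [0.5549 0.3546 0.074 ]
blue [116 118  40  21 232] [141.6 130.5] [0.4944 0.3151 0.074 ]
red [376 112  43  15 311] [393.9 116. ] [0.4885 0.0754 0.07  ]
red [371 132  12  60 410] [376.2 161.6] [0.446 0.092 0.07 ]
red [401 169  31   9 237] [416. 173.] [0.4316 0.0517 0.07  ]
red [370 195  10  13  88] [373.7 201.8] [0.4047 0.094  0.07  ]
```

View pics/w16.png

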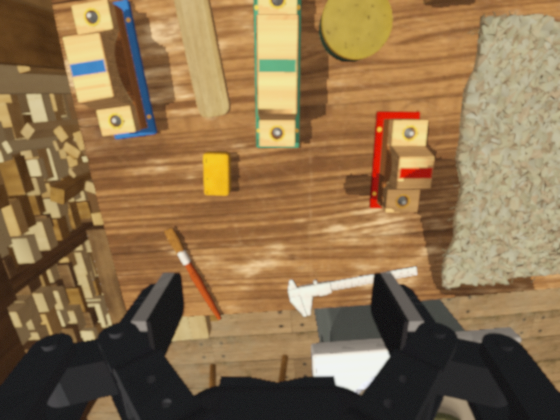

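All three cauls sit home, with dowel tips showing in every hole. The band positions agree across views at the home height, and the bystanders have not moved. I hand in.

```bash
python3 -c "
from rig import env
print(env.close_job())"
```

```text
the job is handed in; nothing more can be done
None
```

The red, blue and green cauls are pressed home on their matching forms, the yellow-banded caul, cork and wax were left alone, and the job was handed in at about 36 s; no verdict was returned.

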